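# Get the toy parking tower ready for the bus and hold its deck

## Robot

A 7-joint arm with a two-finger parallel gripper is mounted at the origin on the work surface. World frame = base frame: x ahead of the robot, y to its left, z up, the work surface at z = 0. Lengths are in m, angles in rad, forces in N, time in s.
With the tool pointing down it reaches from about 0.425 to 0.875 m from the base axis. Payload 4.7 kg.
Tool frame: the origin (TCP) lies at the very end of the fingers, on their centre line; the grasp point (between the pads) lies 19 mm behind it; x points along the fingers, z is the direction in which the jaws open and shut, and the axes are right-handed (so a half turn about x gives the same grasp; the last joint's range is limited). The gripper opens to 87 mm and grips with 3 to 60 N. Pads are 19 mm wide; open, the fingers measure 117 mm over their backs; the gripper's body (75 mm by 190 mm) begins 51 mm behind the grasp point.
Start: joints at [1.124, 0.321, -0.07, 1.45, 0.023, 1.371, -0.057], TCP at [0.289, -0.582, 0.223] pointing down, gripper open.
Joint ranges: [-2.86, 2.86], [-0.3, 2.09], [-1.38, 1.24], [0.06, 2.45], [-1.56, 4.7], [0.09, 2.05], [-2.69, 2.69]. Speed limits (rad/s): [2.57, 2.57, 3.14, 3.14, 3.14, 3.14, 3.14].

## Interface

Orientations are given as a rotation vector (axis times angle).
In Python, from bench import telemetry, viewer, workorder gives the robot as it stands.
- The arm moves only by the shell command python3 -m creep 'ROWS' [FORCE]. ROWS is JSON, a list of rows, each an object of numbers: "fingers": the opening, from 0 (shut) to 1 (fully open); "x", "y", "z": the shift along the tool's x, y, z in units of 40 mm (1.0 is 40 mm); "twist": the turn about the tool's x in units of 5 degrees (1.0 is 5 degrees). In form: [{"fingers": .., "x": .., "y": .., "z": .., "twist": ..}, ...]. A call has 1 to 20 rows; each row is the pose to reach, as a shift and turn from the pose commanded when the call began, along the tool's axes at that moment; what a row does not reach only later rows make up. A row lasts 1/12 s, in which the tool goes at most 41.7 mm and 7.16 degrees, less where a joint would pass 70% of its speed; a pose out of reach is approached as far as the arm can. A call with a gripper value outside its range is refused whole. The fingers move at their own pace and stop on an object; FORCE is the grip in N (left out, the last holds). Time passes only in rows, so rows that repeat a pose let the fingers close. It gives the time, the measured TCP pose, the force and the opening at its end, in the units of the state.
- telemetry.get_state(): the state, without advancing time (a new reading comes with each control period).
- viewer.get_image(name): name is "side" or "top"; returns a dict with "pixels" (400x640x3 uint8, red, green, blue), "z_map" (400x640 float32, m along the optical axis (not along the pixel's ray), 0 where there is no reading), "K" (3x3 intrinsics, pixels), "dist_coeffs" ([k1, k2, p1, p2, k3] as OpenCV has them; the pictures are not rectified), "xyz" and "attitude" of the camera in the world. Camera axes: x right, y up, looking along -z (the intrinsics and any distortion apply to the point x, -y, -z); pixel columns grow to the right and rows downward; lengths in m; the calibration is good to about 2 mm. A picture is of the moment at which its call begins.
- workorder.close_job(): hands the job in, once; it reports no verdict.
The state is a dict: "time": time; "joint_positions": joint angles; "qd": joint speeds; "joint_torque": joint torques, N m; "position": TCP position; "tool_rot": TCP orientation; "ft_force": force on the tool from outside, world axes, zero at the start; "torque": the same for the moment, N m; "grip_width": opening from 0.0 (shut) to 1.0 (fully open).
Only numpy, scipy, OpenCV 4.12 (cv2) and the standard library are available. Lean on these libraries where they do the work, as an engineer would, in place of code of your own. Each camera call takes 0.05 s, during which the arm holds its last target.

## Task

Get the toy parking tower ready for a vehicle to drive in: press the green test button so that the striped barrier drops across the lane, then lift the barrier back up until it stays upright by itself. After that, turn the round deck (its blue posts are there to grip) until the empty yellow bay is squarely in line with the entrance lane, and finish still gripping the deck firmly so that it is held still there - do not let go. Leave the bus, motorcycle, crate and bridge where they are.

Things in the scene. Friction and masses are not known exactly. Their poses are not given: they have to be found in the camera images.
- tower: White and grey toy parking tower, fixed to the shelf, base 250 mm across and centred under the deck. Its origin is on the shelf, on the deck's vertical axis; x points from the entrance lane towards the deck (the lane runs out along -x), z up. The tower frame used below.
- deck_axis (a point): Centre of the top face of the round turning deck (216 mm across, 70 mm above the shelf). Axes as the tower's; does not turn. Low white hub in the middle, 32 mm across, 22 mm high. Four bays at 90 degrees: one yellow and empty, three grey with a small moulded-on car (28 mm wide, 28 mm high, 40 to 92 mm from the axis).
- entrance (a point): Point on the tower where the lane meets the deck: 100 mm from the deck axis, at deck height (70 mm); fixed. The lane is grey, 60 mm wide, flat at 66 mm height up to 184 mm from the deck axis, then a ramp down to the shelf ending 315 mm from the axis.
- bay_mouth (a point): Point at the outer end of the yellow bay's centre line on the deck's top face, 100 mm from the deck axis; turns with the deck. The yellow bay is in line with the lane when this point meets the entrance point.
- turntable: The round turning deck with its cars and posts; origin on its axis at the top face, its -x axis points along the yellow bay. Turns freely either way, over a full turn, with slight friction (0.04 N m), and stays where left. Four blue upright posts turn with it, to grip it by: 12 mm round, 45 mm high above the deck, 80 mm from the axis, half-way between neighbouring bays.
- post0 (a point): Middle of a blue post (half-way up, 22 mm above the deck): 135 degrees clockwise, seen from above, from the yellow bay.
- post1 (a point): The same on the next post counter-clockwise: 45 degrees clockwise from the yellow bay.
- post2 (a point): The same on the next post: 45 degrees counter-clockwise from the yellow bay.
- post3 (a point): The same on the next post: 135 degrees counter-clockwise from the yellow bay.
- test_button (a joint): Travel of the green test button, m: 0 released, 0.006 fully down. Sprung: about 5 N pushes it fully down; past about 3 mm it trips the barrier. It returns when let go.
- test_button_top (a point): Centre of the top face of the green round push button (28 mm across) on a white box beside the barrier, 100 mm from the barrier's hinge; pressed straight down.
- barrier (a joint): Angle of the barrier, rad: 0 is up at its stop, leaning 0.15 rad past upright, away from the lane (it rests there by its weight); 0.15 is exactly upright; 1.72 is down, level across the lane. It falls down by itself once past upright (over 0.15). Very light (60 g).
- barrier_hinge (a point): Hinge of the barrier, 100 mm above the shelf, 155 mm out from the deck axis along the lane (x = -155 mm in the tower frame) and 45 mm beside the lane's centre line (y = -45 mm). The barrier swings in the upright plane across the lane, about the tower's x axis: up it leans 0.15 rad towards -y, down it points to +y.
- barrier_grip (a point): Point on the centre line of the red and white striped barrier bar, 85 mm from the hinge; the bar is 10 mm by 10 mm and ends 101 mm from the hinge. When the barrier is down this point is 100 mm above the shelf, just beyond the far edge of the lane.
- bus: Bystander: red plastic toy bus, 162 x 54 x 65 mm, origin under its centre, long along its x.
- motorcycle: Bystander: chrome die-cast motorcycle, 122 x 54 x 62 mm, origin under its centre, long along its x.
- crate: Bystander: green plastic crate with its lid shut, 198 x 138 x 99 mm, origin under its centre, long along its x.
- bridge: Bystander: wooden bridge block, 160 x 45 x 68 mm, origin under its centre, long along its x.

How it is judged:
On the way, in this order (a step that is already met when the one before it is completed fails the run):
1. the test button is pressed in (value of joint test_button above 0.002 m), for 0.05 s.
2. the barrier has dropped across the lane (value of joint barrier above 1.55 rad), for 0.1 s.
3. the barrier is lifted back up to its stop (value of joint barrier below 0.12 rad), for 0.2 s.
4. the yellow bay is in line with the lane and the deck is gripped (horizontal distance between bay_mouth and entrance below 0.009 m and contact force between the fingers and turntable above 2 N), for 0.2 s.
At the end, for the whole second after the job is handed in: Yellow bay's mouth within 9 mm (about 5 degrees) of the entrance point, deck still (under 0.1 rad/s), the deck gripped by the fingers (contact force on the deck or its posts over 2 N), barrier up at its stop (within 0.12 rad) (all of step 4 and value of joint barrier below 0.12 rad and angular speed of turntable below 0.1 rad/s); the arm keeps its last pose, push and grip.
It fails at once if the red bus is pushed away (over 25 mm) (distance of bus from where it was at the start of the episode above 0.025 m).
It fails at once if the chrome motorcycle is pushed away (over 25 mm) (distance of motorcycle from where it was at the start of the episode above 0.025 m).
It fails at once if the green crate is pushed away (over 25 mm) (distance of crate from where it was at the start of the episode above 0.025 m).
It fails at once if the wooden bridge is pushed away (over 25 mm) (distance of bridge from where it was at the start of the episode above 0.025 m).
It also fails if it takes over 64 s, if anything falls off the work surface, if the arm or the gripper's body presses on something with over 40 N, if the wrist force passes 120 N, or if a joint passes its speed limit or range.

## Working session

There is one attempt and no reset: what is moved stays moved. The work goes in short steps, Python scripts to look and compute and a shell command to move; the robot and the scene stay as the last step left them, time stands still between calls to the robot, and variables do not carry over. Pictures are saved under pics/ and viewed, and the job is handed in when it is done.

```bash
ls; mkdir -p pics; cat > h.py <<'E'
import numpy as np, cv2
from scipy.spatial.transform import Rotation as R
from bench import telemetry, viewer, workorder
def cam(n):
    d=viewer.get_image(n); return d
def rot(a):
    a=np.array(a,float)
    if a.shape==(3,3): return a
    if a.size==3: return R.from_rotvec(a).as_matrix()
    return R.from_quat(a).as_matrix()
def rays(d,uv):
    p=cv2.undistortPoints(np.array(uv,float).reshape(-1,1,2),np.array(d['K'],float),np.array(d['dist_coeffs'],float)).reshape(-1,2)
    v=np.c_[p[:,0],-p[:,1],-np.ones(len(p))]
    return np.array(d['xyz']),v@rot(d['attitude']).T
def onplane(d,uv,z):
    o,v=rays(d,uv); return o+v*((z-o[2])/v[:,2])[:,None]
def depth(d,uv):
    o,v=rays(d,uv); uv=np.array(uv).reshape(-1,2).astype(int)
    return o+v*d['z_map'][uv[:,1],uv[:,0]][:,None]
def proj(d,P):
    Rw=rot(d['attitude']);c=(np.atleast_2d(P)-d['xyz'])@Rw
    c=c*[1,-1,-1]
    return cv2.projectPoints(c.reshape(-1,1,3),np.zeros(3),np.zeros(3),np.array(d['K'],float),np.array(d['dist_coeffs'],float))[0].reshape(-1,2)
def save(d,n): cv2.imwrite('pics/'+n+'.png',d['pixels'][:,:,::-1])
E
python3 - <<'E'
from h import *
import pickle
print(telemetry.get_state())
for n in('side','top'):
    d=cam(n);save(d,n+'0');pickle.dump(d,open(n+'0.pkl','wb'))
    print(n,d['K'],d['dist_coeffs'],d['xyz'],d['attitude'])
E
```

```text
pics
{'time': 0.0, 'joint_positions': array([ 1.1241058 ,  0.32184248, -0.070084  ,  1.45168966,  0.02262645,
        1.37080293, -0.0568703 ]), 'qd': array([-0.00209156, -0.00226057, -0.0002864 ,  0.00011288, -0.00066878,
        0.00202157,  0.00045511]), 'joint_torque': array([-6.54580867e-05, -4.91294789e+01, -4.04130695e-01, -3.12522089e+01,
       -6.39413833e-02,  4.38973715e-02,  1.72577943e-04]), 'position': array([ 0.28872169, -0.58172758,  0.22144152]), 'tool_rot': array([ 0.86436935,  1.39441824, -0.86285877]), 'ft_force': array([ 0.59825886, -0.09582737, -0.14127971]), 'torque': array([-0.06689526,  0.02070261, -0.01471054]), 'grip_width': 0.9992898282311731}
side [[478.03913928   0.         318.19903836]
 [  0.         478.03913928 201.69123513]
 [  0.           0.           1.        ]] [-0.05198104  0.          0.          0.          0.        ] [0.28450536 0.6984012  1.10197207] [ 0.1622363  -0.93751779 -2.64432498]
top [[488.86338436   0.         316.77053847]
 [  0.         488.86338436 211.96859022]
 [  0.           0.           1.        ]] [0.0081634 0.        0.        0.        0.       ] [ 0.27701446 -0.04506872  1.73984888] [ 0.12691555 -0.1314775  -1.54095276]
```

View pics/side0.png

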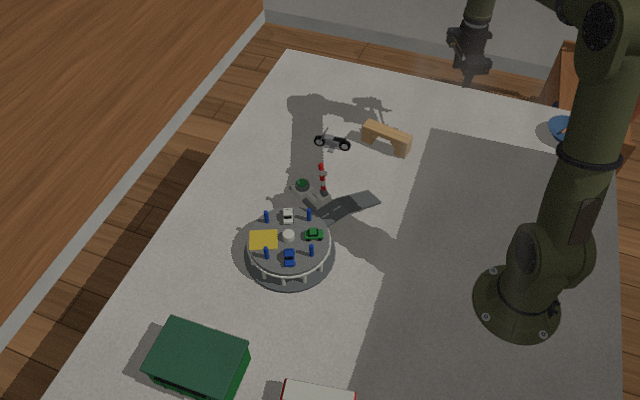

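View pics/top0.png

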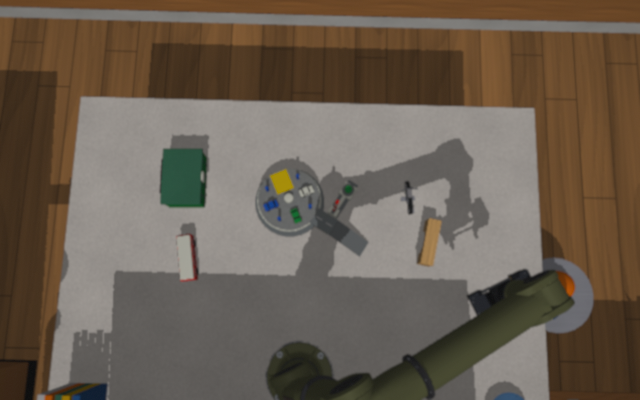

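The top view shows the tower near px (289,197), the lane running to (355,245), the button near (348,188) and the yellow bay at (281,181). I'll measure these next.

```bash
python3 - <<'E'
from h import *
import pickle
T=pickle.load(open('top0.pkl','rb'));S=pickle.load(open('side0.pkl','rb'))
def cen(d,m,box,minA=6):
    x0,y0,x1,y1=box; M=np.zeros(m.shape,np.uint8);M[y0:y1,x0:x1]=m[y0:y1,x0:x1]
    n,l,s,c=cv2.connectedComponentsWithStats(M)
    return [(tuple(c[i].round(1)),s[i,4]) for i in range(1,n) if s[i,4]>=minA]
for nm,d,box in(('top',T,(245,150,375,265)),('side',S,(230,150,390,300))):
    h=cv2.cvtColor(d['pixels'],cv2.COLOR_RGB2HSV).astype(int);H,Sa,V=h[...,0],h[...,1],h[...,2]
    for cn,m,z in(('yellow',(H>20)&(H<32)&(Sa>150)&(V>90),.07),('blue',(H>105)&(H<125)&(Sa>140),.092),('green',(H>45)&(H<85)&(Sa>110),.1),('red',((H<8)|(H>172))&(Sa>130),.15)):
        for c,a in cen(d,m,box): print(nm,cn,c,a,'depth',depth(d,[c])[0].round(4),'plane',onplane(d,[c],z)[0].round(4))
    x0,y0,x1,y1=box
    cv2.imwrite(f'pics/{nm}_crop.png',cv2.resize(d['pixels'][y0:y1,x0:x1,::-1],None,fx=5,fy=5,interpolation=cv2.INTER_CUBIC))
E
```

```text
top yellow (np.float64(281.4), np.float64(181.4)) 352 depth [0.6605 0.0801 0.0695] plane [0.6604 0.0801 0.07  ]
top blue (np.float64(266.6), np.float64(188.3)) 7 depth [0.6243 0.1258 0.1169] plane [0.6296 0.1284 0.092 ]
top blue (np.float64(270.5), np.float64(204.8)) 94 depth [0.5704 0.1117 0.1025] plane [0.5723 0.1127 0.092 ]
top blue (np.float64(309.6), np.float64(205.7)) 7 depth [ 0.568  -0.0216  0.1186] plane [ 0.5727 -0.0212  0.092 ]
top blue (np.float64(278.5), np.float64(218.0)) 6 depth [0.5243 0.082  0.1117] plane [0.5273 0.0835 0.092 ]
top green (np.float64(348.0), np.float64(188.8)) 39 depth [ 0.642  -0.1538  0.0615] plane [ 0.6336 -0.1513  0.1   ]
top green (np.float64(295.5), np.float64(215.2)) 88 depth [0.5379 0.0258 0.0962] plane [0.5373 0.0256 0.1   ]
top red (np.float64(336.8), np.float64(201.4)) 12 depth [ 0.5692 -0.1095  0.2022] plane [ 0.5792 -0.1117  0.15  ]
side yellow (np.float64(262.8), np.float64(239.2)) 506 depth [0.661  0.0816 0.0714] plane [0.6615 0.0807 0.07  ]
side blue (np.float64(308.5), np.float64(214.1)) 51 depth [ 0.5699 -0.0156  0.1012] plane [ 0.57
[... 334 characters left out ...]
 0.1284 0.092 ]
side blue (np.float64(288.7), np.float64(257.6)) 164 depth [0.5706 0.1216 0.091 ] plane [0.5703 0.1222 0.092 ]
side green (np.float64(301.7), np.float64(182.6)) 61 depth [ 0.6427 -0.1495  0.0554] plane [ 0.6274 -0.1134  0.1   ]
side green (np.float64(313.2), np.float64(233.7)) 167 depth [0.537  0.0371 0.0979] plane [0.5365 0.0385 0.1   ]
side red (np.float64(320.4), np.float64(166.3)) 30 depth [ 0.569  -0.1035  0.1976] plane [ 0.584  -0.1456  0.15  ]
side red (np.float64(321.6), np.float64(178.0)) 18 depth [ 0.5649 -0.1022  0.1551] plane [ 0.5664 -0.1065  0.15  ]
side red (np.float64(322.8), np.float64(187.9)) 17 depth [ 0.5598 -0.0984  0.1209] plane [ 0.5516 -0.0748  0.15  ]
```

```bash
python3 -c "
import cv2
for n in('top','side'):print(cv2.imread(f'pics/{n}_crop.png').shape)"
```

```text
(575, 650, 3)
(750, 800, 3)
```

View pics/top_crop.png

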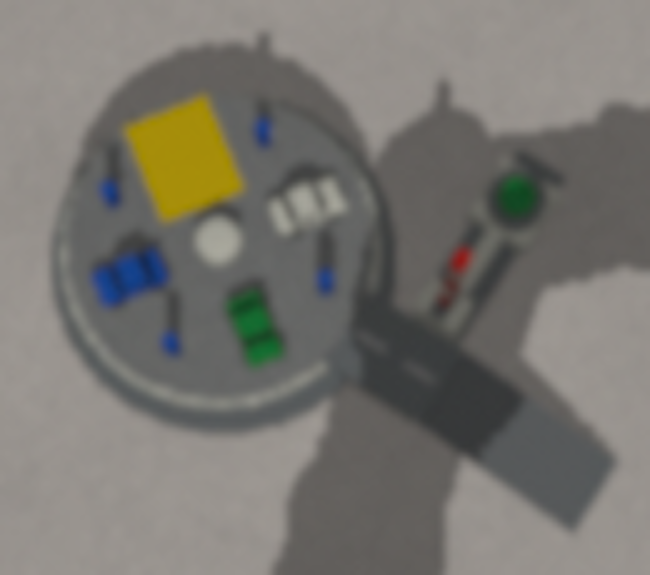

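View pics/side_crop.png

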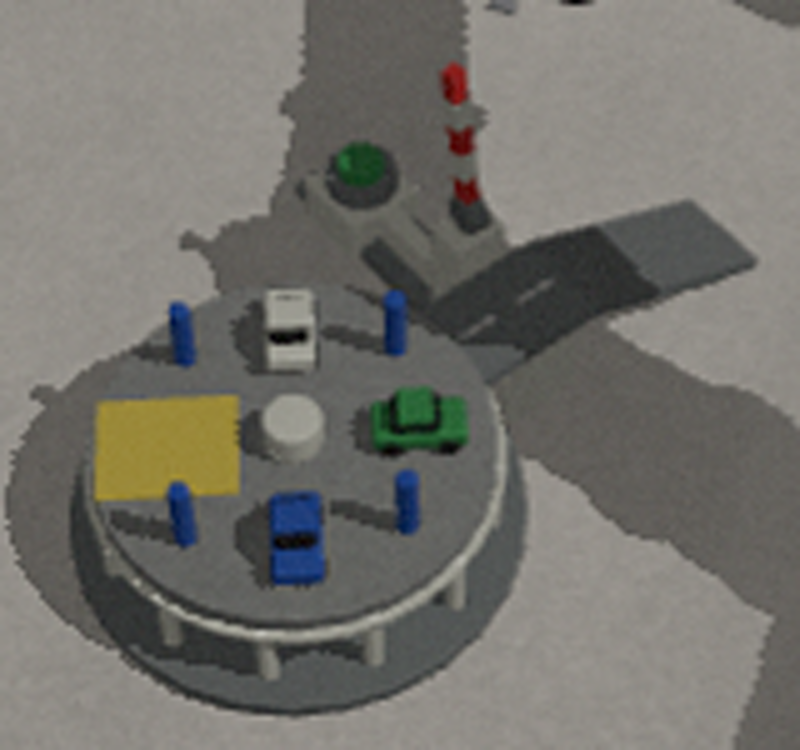

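```bash
cat >> h.py <<'E'
def tri(a,ua,b,ub):
    o1,v1=rays(a,[ua]);o2,v2=rays(b,[ub]);v1=v1[0];v2=v2[0]
    s=np.linalg.lstsq(np.c_[v1,-v2],o2-o1,rcond=None)[0]
    p,q=o1+s[0]*v1,o2+s[1]*v2
    return (p+q)/2,np.linalg.norm(p-q)
def togo(P,tw=None):
    "shift from measured pose to P in tool units"
    s=telemetry.get_state();M=rot(s['tool_rot']);return (M.T@(np.array(P)-s['position'])/.04).round(3)
E
python3 - <<'E'
from h import *
import pickle
T=pickle.load(open('top0.pkl','rb'));S=pickle.load(open('side0.pkl','rb'))
print('button',tri(T,(348.0,188.8),S,(301.7,182.6)))
t=lambda x,y:(x/5+244.6,y/5+149.6)   # crop to px
s=lambda x,y:(x/5+229.6,y/5+149.6)
A=onplane(T,[t(617,462),t(574,530)],0);B=onplane(S,[s(692,201),s(757,262)],0)
C=onplane(T,[t(522,402),t(478,458)],.066)
c=np.array([.6012,.0535])
for n,P in(('rampT',A),('rampS',B),('breakT',C)):
    m=P.mean(0)[:2]-c; print(n,P[:,:2].round(4).tolist(),np.linalg.norm(m),np.degrees(np.arctan2(m[1],m[0])),np.linalg.norm(P[0]-P[1]))
M=rot(telemetry.get_state()['tool_rot']);print(M.round(3))
E
```

```text
button (array([ 0.64476496, -0.15460051,  0.04913376]), np.float64(0.0001285016384583061))
rampT [[0.4631, -0.2322], [0.4137, -0.202]] 0.31579088092917645 -121.03467516438971 0.05784119082340719
rampS [[0.4626, -0.2369], [0.4129, -0.2045]] 0.319213537666906 -120.79937252908402 0.059310343632032816
breakT [[0.4958, -0.1592], [0.4563, -0.1295]] 0.2340872043622609 -122.31822776677897 0.04947593027632187
[[-0.001  0.896  0.445]
 [ 0.002  0.445 -0.896]
 [-1.    -0.    -0.002]]
```

```bash
python3 -m creep '[{"fingers":0,"x":-1.2,"y":0,"z":0,"twist":0},{"fingers":0,"x":-1.2,"y":6.3,"z":-2.8,"twist":-12},{"fingers":0,"x":-1.2,"y":6.3,"z":-2.8,"twist":-12},{"fingers":0,"x":-1.2,"y":6.3,"z":-2.8,"twist":-12},{"fingers":0,"x":-1.2,"y":6.3,"z":-2.8,"twist":-12},{"fingers":0,"x":-1.2,"y":6.3,"z":-2.8,"twist":-12},{"fingers":0,"x":-1.2,"y":6.3,"z":-2.8,"twist":-12},{"fingers":0,"x":-1.2,"y":6.3,"z":-2.8,"twist":-12},{"fingers":0,"x":-1.2,"y":12.7,"z":-5.63,"twist":-24.4},{"fingers":0,"x":-1.2,"y":12.7,"z":-5.63,"twist":-24.4},{"fingers":0,"x":-1.2,"y":12.7,"z":-5.63,"twist":-24.4},{"fingers":0,"x":-1.2,"y":12.7,"z":-5.63,"twist":-24.4},{"fingers":0,"x":-1.2,"y":12.7,"z":-5.63,"twist":-24.4},{"fingers":0,"x":-1.2,"y":12.7,"z":-5.63,"twist":-24.4},{"fingers":0,"x":-1.2,"y":12.7,"z":-5.63,"twist":-24.4},{"fingers":0,"x":-1.2,"y":12.7,"z":-5.63,"twist":-24.4},{"fingers":0,"x":-1.2,"y":12.7,"z":-5.63,"twist":-24.4},{"fingers":0,"x":-1.2,"y":12.7,"z":-5.63,"twist":-24.4},{"fingers":0,"x":-1.2,"y":12.7,"z":-5.63,"twist":-24.4},{"fingers":0,"x":-1.2,"y":12.7,"z":-5.63,"twist":-24.4}]' 10
python3 - <<'E'
from h import *
s=telemetry.get_state();print(rot(s['tool_rot']).round(3),s['joint_positions'].round(2),togo((.644,-.154,.09)))
for n in('top','side'):
    d=cam(n);save(d,n+'1')
E
```

```text
time: 1.77
position: [0.6437, -0.1548, 0.27]
tool_rot: [-0.791, 1.423, 0.792]
ft_force: [0.4, -0.4, 0.1]
grip_width: 0.006
[[-0.001 -0.85   0.527]
 [ 0.     0.527  0.85 ]
 [-1.     0.001 -0.   ]] [ 0.64  0.39 -0.62  1.33  0.22  1.49  1.06] [ 4.499e+00 -2.000e-03  2.100e-02]
```

```bash
python3 -m creep '[{"fingers":0,"x":1,"y":0,"z":0.02,"twist":0},{"fingers":0,"x":2,"y":0,"z":0.02,"twist":0},{"fingers":0,"x":3,"y":0,"z":0.02,"twist":0},{"fingers":0,"x":3.8,"y":0,"z":0.02,"twist":0},{"fingers":0,"x":4.5,"y":0,"z":0.02,"twist":0},{"fingers":0,"x":4.8,"y":0,"z":0.02,"twist":0},{"fingers":0,"x":5.0,"y":0,"z":0.02,"twist":0},{"fingers":0,"x":5.0,"y":0,"z":0.02,"twist":0},{"fingers":0,"x":5.0,"y":0,"z":0.02,"twist":0}]'
python3 - <<'E'
from h import *
d=cam('side');save(d,'s2');x=d['pixels'][130:280,230:390,::-1];cv2.imwrite('pics/s2.png',cv2.resize(x,None,fx=5,fy=4,interpolation=cv2.INTER_CUBIC))
E
```

```text
time: 2.62
position: [0.6454, -0.1541, 0.0721]
tool_rot: [-0.795, 1.419, 0.792]
ft_force: [0.1, 0.2, 0.8]
grip_width: 0.007
```

View pics/s2.png

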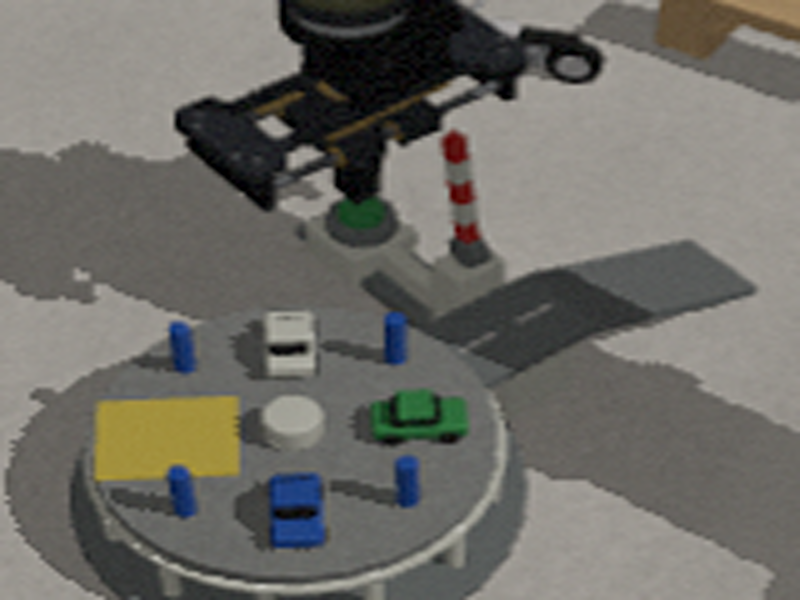

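The closed fingers (px 360,195 in the crop) are centred just above the green button (360,212), and the barrier is up and clear. I'll press in small steps.

```bash
python3 -m creep '[{"fingers":0,"x":0.1,"y":0,"z":0,"twist":0},{"fingers":0,"x":0.2,"y":0,"z":0,"twist":0},{"fingers":0,"x":0.3,"y":0,"z":0,"twist":0},{"fingers":0,"x":0.3,"y":0,"z":0,"twist":0}]'; python3 -m creep '[{"fingers":0,"x":0.05,"y":0,"z":0,"twist":0},{"fingers":0,"x":0.1,"y":0,"z":0,"twist":0},{"fingers":0,"x":0.1,"y":0,"z":0,"twist":0}]'
```

```text
time: 3.0
position: [0.6438, -0.154, 0.0579]
tool_rot: [-0.794, 1.422, 0.795]
ft_force: [-0.1, -0.6, 0.5]
grip_width: 0.008
time: 3.25
position: [0.6444, -0.154, 0.0546]
tool_rot: [-0.794, 1.421, 0.794]
ft_force: [0.1, 0.2, 2.5]
grip_width: 0.008
```

```bash
python3 -m creep '[{"fingers":0,"x":0.05,"y":0,"z":0,"twist":0},{"fingers":0,"x":0.1,"y":0,"z":0,"twist":0},{"fingers":0,"x":0.1,"y":0,"z":0,"twist":0},{"fingers":0,"x":0.1,"y":0,"z":0,"twist":0}]'
python3 - <<'E'
from h import *
d=cam('side');x=d['pixels'][130:280,230:390,::-1];cv2.imwrite('pics/s3.png',cv2.resize(x,None,fx=5,fy=4,interpolation=cv2.INTER_CUBIC))
E
```

```text
time: 3.58
position: [0.6445, -0.154, 0.0509]
tool_rot: [-0.794, 1.421, 0.794]
ft_force: [-1.6, -1.0, 4.5]
grip_width: 0.008
```

View pics/s3.png

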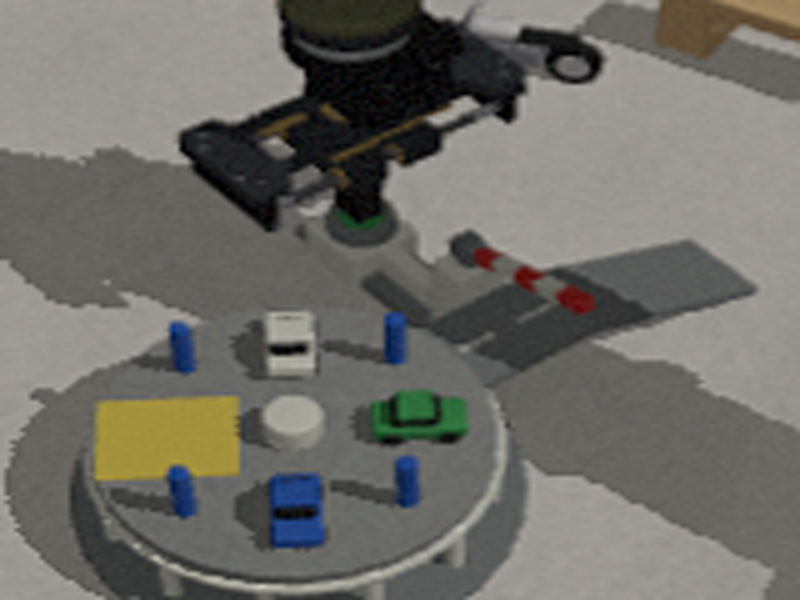

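The barrier is down: the red stripes run from (485,257) to (580,300) across the lane. Next I retract and measure the bar.

```bash
python3 -m creep '[{"fingers":0,"x":-1,"y":0,"z":0,"twist":0},{"fingers":0.2,"x":-2,"y":0,"z":0,"twist":0},{"fingers":0.4,"x":-3,"y":0,"z":0,"twist":0},{"fingers":0.4,"x":-3.8,"y":0,"z":0,"twist":0},{"fingers":0.4,"x":-3.8,"y":0,"z":0,"twist":0}]'
python3 - <<'E'
from h import *
tx=np.array([.527,.85]);ty=np.array([-.85,.527]);c=np.array([.6012,.0535])
for n,b in(('side',(310,180,370,240)),('top',(300,180,380,250))):
    d=cam(n);save(d,n+'4')
    h=cv2.cvtColor(d['pixels'],cv2.COLOR_RGB2HSV).astype(int);m=((h[...,0]<8)|(h[...,0]>172))&(h[...,1]>120)
    M=np.zeros(m.shape,np.uint8);x0,y0,x1,y1=b;M[y0:y1,x0:x1]=m[y0:y1,x0:x1]
    k,l,s,ce=cv2.connectedComponentsWithStats(M)
    for i in range(1,k):
        if s[i,4]>4:
            p=onplane(d,[ce[i]],.103)[0];q=p[:2]-c
            print(n,ce[i].round(1),s[i,4],p.round(4),'tower',(q@tx).round(4),(q@ty).round(4),depth(d,[ce[i]])[0].round(4))
s=telemetry.get_state();q=s['position'][:2]-c;print(s['position'],q@tx,q@ty,rot(s['tool_rot'])[:,2])
E
```

```text
time: 4.05
position: [0.6483, -0.154, 0.2106]
tool_rot: [-0.8, 1.411, 0.786]
ft_force: [1.2, 0.1, 1.5]
grip_width: 0.229
side [327.1 195.5] 21 [ 0.5445 -0.0913  0.103 ] tower -0.153 -0.0281 [ 0.5446 -0.0916  0.1026]
side [335.7 203.7] 27 [ 0.5134 -0.0724  0.103 ] tower -0.1533 0.0083 [ 0.5125 -0.0694  0.107 ]
side [345.2 212.4] 36 [ 0.4805 -0.0532  0.103 ] tower -0.1543 0.0464 [ 0.4798 -0.0507  0.1063]
top [330.7 214.5] 10 [ 0.5423 -0.0938  0.103 ] tower -0.1562 -0.0276 [ 0.542  -0.0937  0.1053]
top [324.9 223.4] 11 [ 0.5115 -0.0748  0.103 ] tower -0.1564 0.0086 [ 0.5108 -0.0748  0.1074]
top [318.9 232.4] 9 [ 0.48   -0.0553  0.103 ] tower -0.1563 0.0457 [ 0.4805 -0.0553  0.0996]
[ 0.64516692 -0.15395029  0.2038191 ] -0.15316218330058917 -0.14669818451216032 [5.23908996e-01 8.51773936e-01 7.24751710e-04]
```

View pics/top4.png

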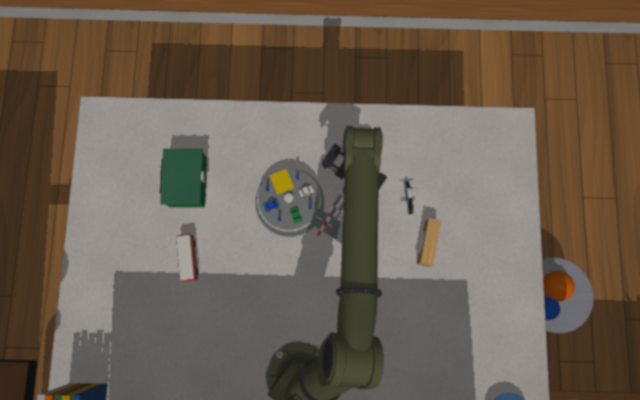

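```bash
python3 -m creep '[{"fingers":0.4,"x":0,"y":1,"z":-0.04,"twist":0},{"fingers":0.4,"x":0,"y":2,"z":-0.04,"twist":0},{"fingers":0.4,"x":0,"y":3,"z":-0.04,"twist":0},{"fingers":0.4,"x":0,"y":4,"z":-0.04,"twist":0},{"fingers":0.4,"x":0,"y":4.63,"z":-0.04,"twist":0},{"fingers":0.4,"x":0,"y":4.63,"z":-0.04,"twist":0},{"fingers":0.4,"x":1,"y":4.63,"z":-0.04,"twist":0},{"fingers":0.4,"x":2,"y":4.63,"z":-0.04,"twist":0},{"fingers":0.4,"x":2,"y":4.63,"z":-0.04,"twist":0},{"fingers":0.4,"x":2,"y":4.63,"z":-0.04,"twist":0}]'
python3 - <<'E'
from h import *
c=np.array([.6012,.0535])
s=telemetry.get_state();print(s['position'],togo((.4865,-.0581,.081)),rot(s['tool_rot'])[:,2])
d=cam('side');x=d['pixels'][130:280,260:420,::-1];cv2.imwrite('pics/s5.png',cv2.resize(x,None,fx=5,fy=4,interpolation=cv2.INTER_CUBIC))
E
```

```text
time: 4.98
position: [0.4835, -0.0582, 0.12]
tool_rot: [-0.79, 1.425, 0.799]
ft_force: [-0.1, 0.7, 0.2]
grip_width: 0.403
[ 0.48345847 -0.05816069  0.12000751] [ 0.975 -0.07   0.042] [ 0.52398348  0.85172753 -0.00123826]
```

View pics/s5.png

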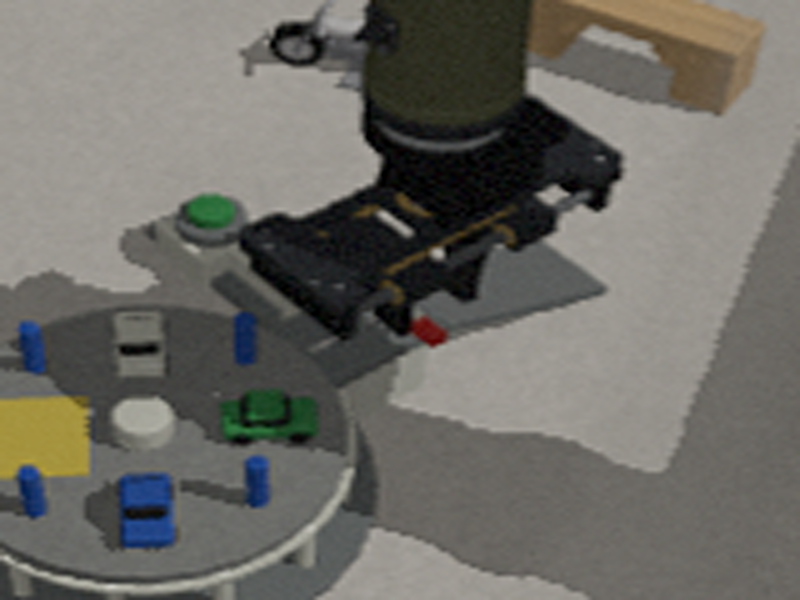

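The fingers straddle the bar, whose red tip is at (430,330) between them. I'll descend and grip lightly.

```bash
python3 -m creep '[{"fingers":0.4,"x":0.5,"y":-0.07,"z":0.02,"twist":0},{"fingers":0.4,"x":0.97,"y":-0.07,"z":0.04,"twist":0},{"fingers":0.4,"x":0.97,"y":-0.07,"z":0.04,"twist":0},{"fingers":0,"x":0.97,"y":-0.07,"z":0.04,"twist":0},{"fingers":0,"x":0.97,"y":-0.07,"z":0.04,"twist":0},{"fingers":0,"x":0.97,"y":-0.07,"z":0.04,"twist":0},{"fingers":0,"x":0.97,"y":-0.07,"z":0.04,"twist":0},{"fingers":0,"x":0.97,"y":-0.07,"z":0.04,"twist":0},{"fingers":0,"x":0.97,"y":-0.07,"z":0.04,"twist":0}]' 5
python3 - <<'E'
from h import *
s=telemetry.get_state();print(s['position'],s['ft_force'],togo((.4865,-.0581,.081)))
M=rot(s['tool_rot'])
H=np.array([.5578,-.1023,.1])
# hinge check, arc rows
c=np.array([.6012,.0535]);tx=np.array([.5195,.8545]);ty=np.array([-.8545,.5195])
h=c-.155*tx-.045*ty;q=(s['position'][:2]-h);r=q@ty;print('hinge',h,'r',r,'dx',q@tx)
r0=np.hypot(r,s['position'][2]+.019-.1);print(r0)
for a in np.arange(0,99,7):
    t=np.radians(a);d=np.r_[ty*(r0*np.cos(t)-r),r0*np.sin(t)]
    print(a,(M.T@d/.04).round(2))
E
```

```text
time: 5.78
position: [0.4889, -0.0601, 0.0847]
tool_rot: [-0.796, 1.422, 0.792]
ft_force: [-4.1, -3.6, 5.9]
grip_width: 0.11
[ 0.48893108 -0.06006833  0.08472762] [-4.10355894 -3.61222619  5.85730463] [0.093 0.078 0.01 ]
hinge [ 0.55913  -0.102325] r 0.08193731702473435 dx -0.0003600115705080007
0.08202206461867687
0 [-0.  0. -0.]
7 [-0.25 -0.01 -0.  ]
14 [-0.5  -0.06 -0.  ]
21 [-0.73 -0.14 -0.  ]
28 [-0.96 -0.24 -0.  ]
35 [-1.18 -0.37 -0.  ]
42 [-1.37 -0.53 -0.  ]
49 [-1.55 -0.71  0.  ]
56 [-1.7 -0.9  0. ]
63 [-1.83 -1.12  0.  ]
70 [-1.92 -1.35  0.  ]
77 [-2.   -1.59  0.  ]
84 [-2.04 -1.84  0.01]
91 [-2.05 -2.09  0.01]
98 [-2.03 -2.34  0.01]
```

```bash
python3 -m creep '[{"fingers":0,"x":-0.35,"y":-0.08,"z":0,"twist":0},{"fingers":0,"x":-0.6,"y":-0.13,"z":0,"twist":0},{"fingers":0,"x":-0.83,"y":-0.21,"z":0,"twist":0},{"fingers":0,"x":-1.06,"y":-0.31,"z":0,"twist":0},{"fingers":0,"x":-1.06,"y":-0.31,"z":0,"twist":0}]'; python3 -c "
from h import *
print(telemetry.get_state()['position'],telemetry.get_state()['ft_force'])
d=cam('side');x=d['pixels'][130:280,260:420,::-1];cv2.imwrite('pics/s6.png',cv2.resize(x,None,fx=5,fy=4,interpolation=cv2.INTER_CUBIC))"
```

```text
time: 6.2
position: [0.5002, -0.0668, 0.1281]
tool_rot: [-0.795, 1.422, 0.791]
ft_force: [-3.1, -5.3, 0.7]
grip_width: 0.114
[ 0.5001617  -0.06680097  0.12813502] [-3.0724303  -5.25945831  0.68716157]
```

View pics/s6.png

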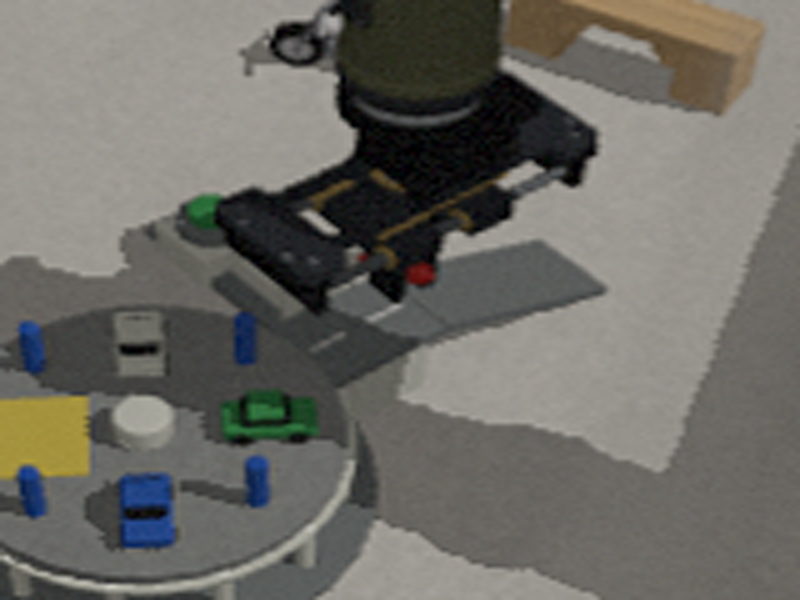

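```bash
python3 -m creep '[{"fingers":0,"x":-0.22,"y":-0.13,"z":-0.02,"twist":0},{"fingers":0,"x":-0.41,"y":-0.29,"z":-0.04,"twist":0},{"fingers":0,"x":-0.59,"y":-0.47,"z":-0.04,"twist":0},{"fingers":0,"x":-0.74,"y":-0.66,"z":-0.04,"twist":0},{"fingers":0,"x":-0.87,"y":-0.88,"z":-0.04,"twist":0},{"fingers":0,"x":-0.96,"y":-1.11,"z":-0.04,"twist":0},{"fingers":0,"x":-1.04,"y":-1.35,"z":-0.04,"twist":0},{"fingers":0,"x":-1.08,"y":-1.6,"z":-0.04,"twist":0},{"fingers":0,"x":-1.09,"y":-1.85,"z":-0.04,"twist":0},{"fingers":0,"x":-1.08,"y":-2.02,"z":-0.04,"twist":0},{"fingers":0,"x":-1.08,"y":-2.02,"z":-0.04,"twist":0},{"fingers":0,"x":-1.08,"y":-2.02,"z":-0.04,"twist":0}]'; python3 -c "
from h import *
s=telemetry.get_state()
p=s['position']; h=np.array([.55913,-.102325]);ty=np.array([-.8545,.5195])
y=(p[:2]-h)@ty;print(p,s['ft_force'],'angle',np.degrees(np.arctan2(p[2]+.019-.1,y)),np.hypot(y,p[2]-.081))
d=cam('side');x=d['pixels'][130:280,260:420,::-1];cv2.imwrite('pics/s7.png',cv2.resize(x,None,fx=5,fy=4,interpolation=cv2.INTER_CUBIC))"
```

```text
time: 7.25
position: [0.5681, -0.1083, 0.1691]
tool_rot: [-0.794, 1.42, 0.794]
ft_force: [0.5, 0.6, -1.7]
grip_width: 0.115
[ 0.56813281 -0.10834972  0.16905828] [ 0.53642598  0.57899876 -1.73367236] angle 97.00675557548311 0.08872087138454267
```

View pics/s7.png

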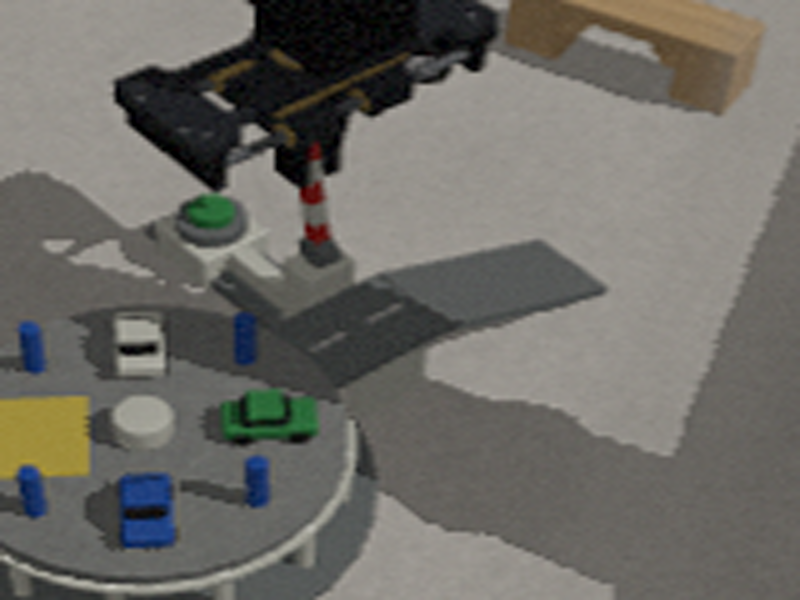

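The bar is up (about 97° from level, and the stop is at 98.6°). I'll nudge it to the stop, open, and lift away.

```bash
python3 -m creep '[{"fingers":0,"x":0,"y":-0.05,"z":0,"twist":0},{"fingers":0,"x":0,"y":-0.05,"z":0,"twist":0},{"fingers":0.3,"x":0,"y":-0.05,"z":0,"twist":0},{"fingers":0.4,"x":0,"y":-0.05,"z":0,"twist":0},{"fingers":0.4,"x":0,"y":-0.05,"z":0,"twist":0},{"fingers":0.4,"x":-0.2,"y":-0.05,"z":0,"twist":0},{"fingers":0.4,"x":-0.5,"y":-0.05,"z":0,"twist":0},{"fingers":0.4,"x":-1.0,"y":-0.05,"z":0,"twist":0},{"fingers":0.4,"x":-1.6,"y":-0.05,"z":0,"twist":0},{"fingers":0.4,"x":-2.0,"y":-0.05,"z":0,"twist":0},{"fingers":0.4,"x":-2.0,"y":-0.05,"z":0,"twist":0}]' 
python3 - <<'E'
from h import *
d=cam('side');x=d['pixels'][130:280,260:420,::-1];cv2.imwrite('pics/s8.png',cv2.resize(x,None,fx=5,fy=4,interpolation=cv2.INTER_CUBIC))
s=telemetry.get_state();print(s['joint_positions'].round(2))
p=togo((.527,.082,.25));print(p,togo((.527,.082,.16)))
E
```

```text
time: 8.22
position: [0.5717, -0.1098, 0.2549]
tool_rot: [-0.798, 1.415, 0.788]
ft_force: [-0.1, -0.4, -0.2]
grip_width: 0.395
[ 0.72  0.21 -0.67  1.57  0.13  1.4   1.06]
[0.05  3.444 3.509] [2.3   3.457 3.506]
```

View pics/s8.png

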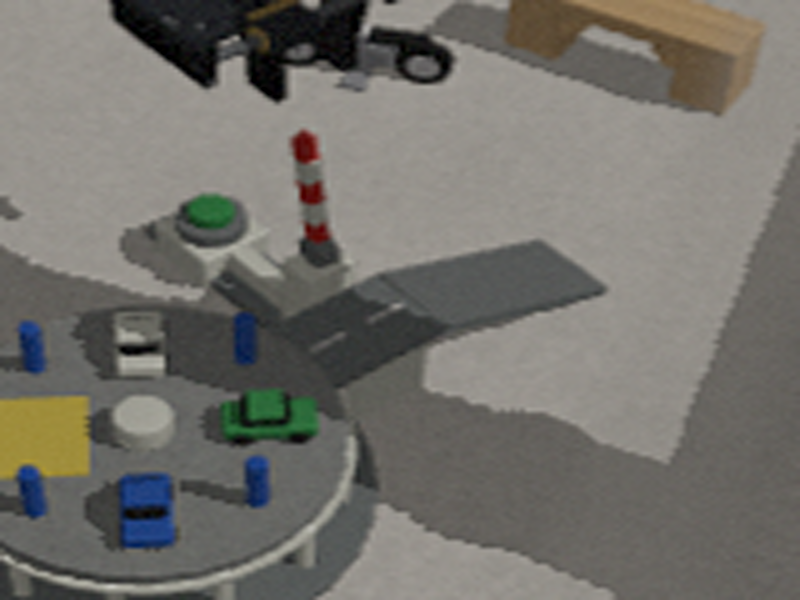

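The barrier stands by itself, with its tip at (305,140) leaning towards the button, and the fingers are clear. Next is the post nearest the robot (post3).

```bash
python3 -m creep '[{"fingers":0.3,"x":0,"y":0.7,"z":0.7,"twist":0},{"fingers":0.3,"x":0,"y":1.4,"z":1.4,"twist":0},{"fingers":0.3,"x":0,"y":2.1,"z":2.1,"twist":0},{"fingers":0.3,"x":0,"y":2.8,"z":2.8,"twist":0},{"fingers":0.3,"x":0,"y":3.45,"z":3.5,"twist":0},{"fingers":0.3,"x":0,"y":3.45,"z":3.5,"twist":0},{"fingers":0.3,"x":1,"y":3.45,"z":3.5,"twist":0},{"fingers":0.3,"x":2,"y":3.45,"z":3.5,"twist":0},{"fingers":0.3,"x":3,"y":3.45,"z":3.5,"twist":0},{"fingers":0.3,"x":3,"y":3.45,"z":3.5,"twist":0},{"fingers":0.3,"x":3,"y":3.45,"z":3.5,"twist":0}]' 
python3 - <<'E'
from h import *
d=cam('side');x=d['pixels'][150:300,230:390,::-1];cv2.imwrite('pics/s9.png',cv2.resize(x,None,fx=5,fy=4,interpolation=cv2.INTER_CUBIC))
s=telemetry.get_state();print(s['joint_positions'].round(2),s['position'])
print(togo((.5264,.0818,.082)),rot(s['tool_rot']).round(3))
E
```

```text
time: 9.18
position: [0.5232, 0.0815, 0.1278]
tool_rot: [-0.793, 1.425, 0.797]
ft_force: [0.9, 0.4, 0.2]
grip_width: 0.303
[ 0.51  0.21 -0.79  1.84  0.16  1.16  0.68] [0.52525746 0.08201942 0.13013143]
[ 1.203 -0.028  0.01 ] [[-0.    -0.852  0.524]
 [ 0.001  0.524  0.852]
 [-1.     0.001  0.   ]]
```

View pics/s9.png

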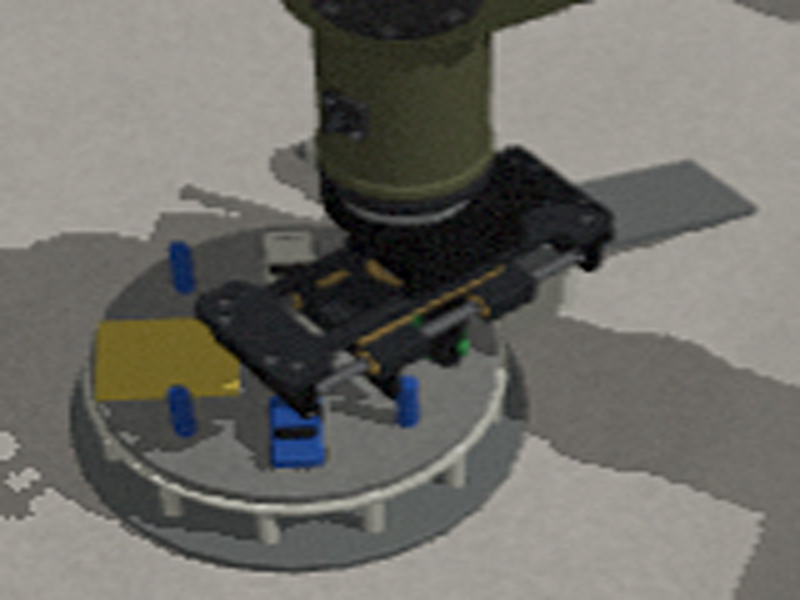

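The post top (408,385) sits between the two fingers. I'll descend and grip.

```bash
python3 -m creep '[{"fingers":0.3,"x":0.5,"y":-0.02,"z":0,"twist":0},{"fingers":0.3,"x":1,"y":-0.02,"z":0.01,"twist":0},{"fingers":0.3,"x":1.2,"y":-0.02,"z":0.01,"twist":0},{"fingers":0.3,"x":1.2,"y":-0.02,"z":0.01,"twist":0},{"fingers":0,"x":1.2,"y":-0.02,"z":0.01,"twist":0},{"fingers":0,"x":1.2,"y":-0.02,"z":0.01,"twist":0},{"fingers":0,"x":1.2,"y":-0.02,"z":0.01,"twist":0},{"fingers":0,"x":1.2,"y":-0.02,"z":0.01,"twist":0},{"fingers":0,"x":1.2,"y":-0.02,"z":0.01,"twist":0}]' 20
python3 - <<'E'
from h import *
s=telemetry.get_state();print(s['position'])
M=rot(s['tool_rot']);c=np.array([.6012,.0535]);p=s['position'][:2]-c
a0=np.degrees(np.arctan2(p[1],p[0]));r=np.linalg.norm(p);print('post ang',a0,'r',r)
for k in range(0,151,6):
    t=np.radians(159.3-k);q=c+.08*np.array([np.cos(t),np.sin(t)])-(c+.08*np.array([np.cos(np.radians(159.3)),np.sin(np.radians(159.3))]))
    print(k,(M.T@np.r_[q,0]/.04).round(2)[1:],round(k/5,1))
E
```

```text
time: 9.98
position: [0.527, 0.082, 0.0828]
tool_rot: [-0.795, 1.419, 0.793]
ft_force: [-0.1, 0.7, 6.4]
grip_width: 0.13
[0.5269809  0.08195431 0.08279774]
post ang 159.0240445829978 r 0.07948662144290604
0 [0. 0.] 0.0
6 [0.03 0.21] 1.2
12 [0.04 0.42] 2.4
18 [0.02 0.63] 3.6
24 [-0.02  0.83] 4.8
30 [-0.07  1.03] 6.0
36 [-0.15  1.23] 7.2
42 [-0.25  1.41] 8.4
48 [-0.37  1.58] 9.6
54 [-0.5   1.74] 10.8
60 [-0.65  1.89] 12.0
66 [-0.82  2.02] 13.2
72 [-1.    2.13] 14.4
78 [-1.19  2.22] 15.6
84 [-1.38  2.29] 16.8
90 [-1.59  2.34] 18.0
96 [-1.79  2.37] 19.2
102 [-2.    2.38] 20.4
108 [-2.21  2.36] 21.6
114 [-2.42  2.33] 22.8
120 [-2.62  2.27] 24.0
126 [-2.81  2.19] 25.2
132 [-3.    2.09] 26.4
138 [-3.17  1.97] 27.6
144 [-3.33  1.84] 28.8
150 [-3.48  1.69] 30.0
```

```bash
python3 -m creep '[{"fingers":0,"x":0,"y":0.03,"z":0.21,"twist":1.2},{"fingers":0,"x":0,"y":0.04,"z":0.42,"twist":2.4},{"fingers":0,"x":0,"y":0.02,"z":0.63,"twist":3.6},{"fingers":0,"x":0,"y":-0.02,"z":0.83,"twist":4.8},{"fingers":0,"x":0,"y":-0.07,"z":1.03,"twist":6},{"fingers":0,"x":0,"y":-0.15,"z":1.23,"twist":7.2},{"fingers":0,"x":0,"y":-0.25,"z":1.41,"twist":8.4},{"fingers":0,"x":0,"y":-0.37,"z":1.58,"twist":9.6},{"fingers":0,"x":0,"y":-0.5,"z":1.74,"twist":10.8},{"fingers":0,"x":0,"y":-0.65,"z":1.89,"twist":12},{"fingers":0,"x":0,"y":-0.82,"z":2.02,"twist":13.2},{"fingers":0,"x":0,"y":-1.0,"z":2.13,"twist":14.4},{"fingers":0,"x":0,"y":-1.0,"z":2.13,"twist":14.4},{"fingers":0,"x":0,"y":-1.0,"z":2.13,"twist":14.4}]'
cat > chk.py <<'E'
from h import *
import sys
s=telemetry.get_state();M=rot(s['tool_rot']);c=np.array([.6012,.0535]);p=s['position'][:2]-c
print('post ang',np.degrees(np.arctan2(p[1],p[0])),'r',np.linalg.norm(p),s['position'],s['ft_force'].round(1),'w',s['grip_width'],'jaw',np.degrees(np.arctan2(M[1,2],M[0,2])),'q',s['joint_positions'].round(2))
for n,b in(('side',(230,150,390,300)),('top',(245,150,375,265))):
    d=cam(n);x0,y0,x1,y1=b;cv2.imwrite(f'pics/{n}_{sys.argv[1]}.png',cv2.resize(d['pixels'][y0:y1,x0:x1,::-1],None,fx=4 if n=='side' else 5,fy=4 if n=='side' else 5,interpolation=cv2.INTER_CUBIC))
    h=cv2.cvtColor(d['pixels'],cv2.COLOR_RGB2HSV).astype(int);H,Sa,V=h[...,0],h[...,1],h[...,2]
    for cn,m,z in(('yellow',(H>20)&(H<32)&(Sa>150)&(V>40),.07),('blue',(H>105)&(H<125)&(Sa>140),.092),('red',((H<8)|(H>172))&(Sa>120),.18)):
        k=np.zeros(m.shape,np.uint8);k[y0:y1,x0:x1]=m[y0:y1,x0:x1]
        q,l,st,ce=cv2.connectedComponentsWithStats(k)
        for i in range(1,q):
            if st[i,4]>5:
                P=onplane(d,[ce[i]],z)[0];e=P[:2]-c;print(n,cn,ce[i].round(1),st[i,4],P.round(3),'r',np.linalg.norm(e).round(4),'ang',np.degrees(np.arctan2(e[1],e[0])).round(1),'depth',depth(d,[ce[i]])[0].round(3))
E
python3 chk.py a
```

```text
time: 11.15
position: [0.6062, 0.1318, 0.0828]
tool_rot: [0.186, 1.56, -0.189]
ft_force: [-1.0, -3.1, 6.2]
grip_width: 0.129
post ang 86.33282948287018 r 0.07843998016743109 [0.60621706 0.13177937 0.0828315 ] [-1.  -3.1  6.2] w 0.12885696177226996 jaw -13.711457887594444 q [ 0.18  0.41 -0.54  1.67  0.24  1.12 -0.67]
side yellow [287.  210.1] 20 [ 0.639 -0.03   0.07 ] r 0.0921 ang -65.7 depth [ 0.638 -0.028  0.073]
side yellow [293.8 224.9] 9 [0.603 0.01  0.07 ] r 0.0438 ang -87.9 depth [0.551 0.122 0.239]
side blue [301.4 210.9] 44 [ 0.594 -0.026  0.092] r 0.0796 ang -94.9 depth [ 0.59  -0.016  0.105]
side blue [315.8 243.3] 42 [0.522 0.059 0.092] r 0.0795 ang 176.2 depth [0.519 0.067 0.104]
side blue [272.8 260.5] 8 [0.604 0.144 0.092] r 0.0903 ang 88.1 depth [0.608 0.137 0.08 ]
side red [320.6 166.6] 29 [ 0.574 -0.118  0.18 ] r 0.1739 ang -99.1 depth [ 0.569 -0.105  0.195]
side red [321.7 178.1] 19 [ 0.557 -0.081  0.18 ] r 0.1416 ang -108.1 depth [ 0.564 -0.101  0.157]
side red [322.8 187.9] 17 [ 0.543 -0.05   0.18 ] r 0.119 ang -119.2 depth [ 0.56  -0.101  0.118]
top yellow [303.3 186.8] 339 [0.643 0.003 0.07 ] r 0.0656 ang -50.3 depth [0.645 0.003 0.063]
top blue [291.  174.5] 6 [0.681 0.046 0.092] r 0.0798 ang -5.3 depth [0.675 0.045 0.114]
top blue [278.9 185.2] 44 [0.642 0.086 0.092] r 0.0522 ang 39.1 depth [0.642 0.087 0.09 ]
top blue [311.3 199.5] 6 [ 0.595 -0.027  0.092] r 0.0804 ang -94.8 depth [ 0.591 -0.027  0.113]
top red [336.6 201.4] 11 [ 0.574 -0.11   0.18 ] r 0.1657 ang -99.6 depth [ 0.57  -0.109  0.197]
```

View pics/side_a.png

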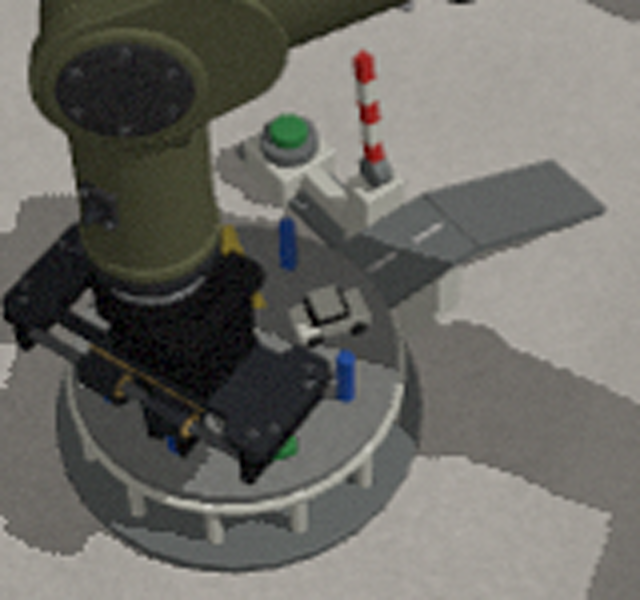

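Deck at yellow ≈ −50° (three posts agree within 1°), and the barrier stripes haven't moved (same pixels as at the start). Remaining turn: about −71°.

```bash
python3 - <<'E'
from h import *
s=telemetry.get_state();M=rot(s['tool_rot'])
f=lambda a:.08*np.array([np.cos(np.radians(a)),np.sin(np.radians(a)),0])
for k in list(range(6,67,6))+[71.3]:
    print(round(k/5,2),(M.T@(f(85.1-k)-f(85.1))/.04).round(2)[1:])
E
```

```text
1.2 [0.02 0.21]
2.4 [0.02 0.42]
3.6 [-0.    0.63]
4.8 [-0.05  0.83]
6.0 [-0.11  1.03]
7.2 [-0.2   1.22]
8.4 [-0.3  1.4]
9.6 [-0.43  1.57]
10.8 [-0.57  1.72]
12.0 [-0.72  1.86]
13.2 [-0.89  1.99]
14.26 [-1.05  2.08]
```

```bash
python3 -m creep '[{"fingers":0,"x":0,"y":0.02,"z":0.21,"twist":1.2},{"fingers":0,"x":0,"y":0.02,"z":0.42,"twist":2.4},{"fingers":0,"x":0,"y":0,"z":0.63,"twist":3.6},{"fingers":0,"x":0,"y":-0.05,"z":0.83,"twist":4.8},{"fingers":0,"x":0,"y":-0.11,"z":1.03,"twist":6},{"fingers":0,"x":0,"y":-0.2,"z":1.22,"twist":7.2},{"fingers":0,"x":0,"y":-0.3,"z":1.4,"twist":8.4},{"fingers":0,"x":0,"y":-0.43,"z":1.57,"twist":9.6},{"fingers":0,"x":0,"y":-0.57,"z":1.72,"twist":10.8},{"fingers":0,"x":0,"y":-0.72,"z":1.86,"twist":12},{"fingers":0,"x":0,"y":-0.89,"z":1.99,"twist":13.2},{"fingers":0,"x":0,"y":-1.05,"z":2.08,"twist":14.25},{"fingers":0,"x":0,"y":-1.05,"z":2.08,"twist":14.25},{"fingers":0,"x":0,"y":-1.05,"z":2.08,"twist":14.25},{"fingers":0,"x":0,"y":-1.05,"z":2.08,"twist":14.25},{"fingers":0,"x":0,"y":-1.05,"z":2.08,"twist":14.25}]'
python3 chk.py b
```

```text
time: 12.58
position: [0.676, 0.0732, 0.0829]
tool_rot: [1.143, 1.25, -1.142]
ft_force: [-1.5, 0.2, 5.7]
grip_width: 0.125
post ang 14.787042813626146 r 0.07734787149955516 [0.6759862  0.07324127 0.08285211] [-1.5  0.2  5.7] w 0.12471568348358827 jaw -84.85379348643858 q [ 0.07  0.49 -0.28  1.52  0.15  1.15 -1.73]
side yellow [307.8 225.1] 489 [ 0.567 -0.003  0.07 ] r 0.0656 ang -121.0 depth [ 0.567 -0.001  0.072]
side blue [291.8 208.3] 39 [ 0.622 -0.025  0.092] r 0.081 ang -75.3 depth [ 0.62  -0.021  0.098]
side blue [274.4 220.5] 122 [0.649 0.029 0.092] r 0.0541 ang -27.1 depth [0.647 0.033 0.098]
side blue [318.6 235.6] 45 [0.523 0.034 0.092] r 0.0802 ang -165.9 depth [0.521 0.042 0.104]
side blue [238.8 240.7] 6 [0.709 0.119 0.092] r 0.1264 ang 31.4 depth [0.678 0.161 0.165]
side blue [283.2 258.9] 46 [0.582 0.131 0.092] r 0.0795 ang 104.2 depth [0.577 0.14  0.109]
side red [320.6 166.6] 29 [ 0.574 -0.118  0.18 ] r 0.1739 ang -99.1 depth [ 0.568 -0.103  0.198]
side red [321.7 178.1] 19 [ 0.557 -0.081  0.18 ] r 0.1416 ang -108.1 depth [ 0.565 -0.102  0.155]
side red [322.8 187.9] 17 [ 0.543 -0.05   0.18 ] r 0.119 ang -119.2 depth [ 0.559 -0.096  0.124]
top yellow [309.2 208.6] 174 [ 0.566 -0.02   0.07 ] r 0.0812 ang -115.4 depth [ 0.567 -0.02   0.068]
top blue [301.2 181.1] 15 [0.658 0.01  0.092] r 0.0717 ang -37.2 depth [0.657 0.01  0.099]
top blue [265.1 201.9] 8 [0.582 0.131 0.092] r 0.0803 ang 103.8 depth [0.578 0.129 0.114]
top red [336.6 201.4] 11 [ 0.574 -0.11   0.18 ] r 0.1657 ang -99.6 depth [ 0.571 -0.109  0.195]
```

View pics/side_b.png

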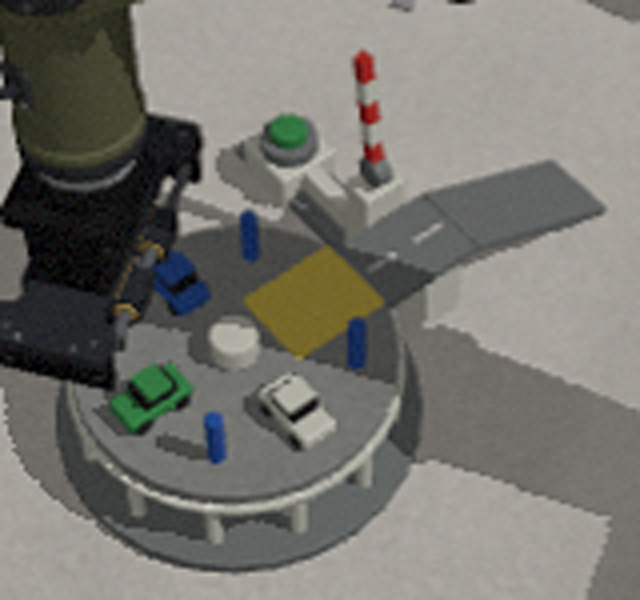

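View pics/top_b.png

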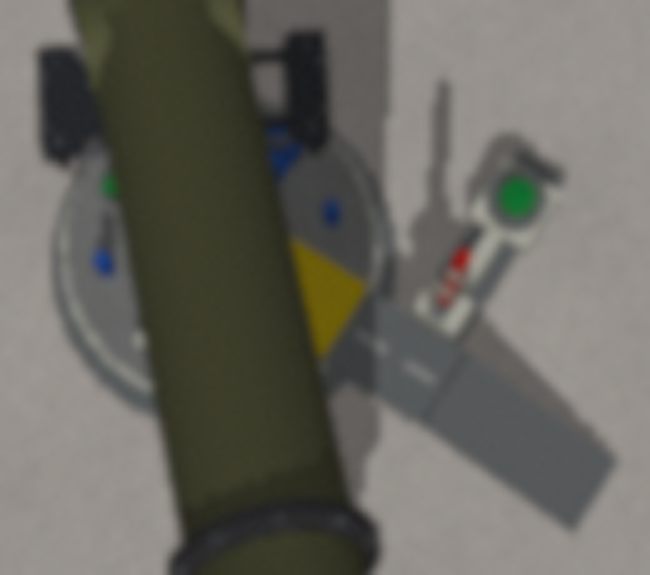

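The yellow bay is at about −120.8° and the lane at about −121.2°, so they are in line. I'll firm up the grip, check it is still, and hand in.

```bash
python3 -m creep '[{"fingers":0,"x":0,"y":0,"z":0,"twist":0},{"fingers":0,"x":0,"y":0,"z":0,"twist":0},{"fingers":0,"x":0,"y":0,"z":0,"twist":0},{"fingers":0,"x":0,"y":0,"z":0,"twist":0},{"fingers":0,"x":0,"y":0,"z":0,"twist":0},{"fingers":0,"x":0,"y":0,"z":0,"twist":0}]' 25
python3 chk.py c | grep -v top
python3 - <<'E'
from h import *
# lane direction from unshadowed dashes (z=.066) in top view & side view, pixels from crops
c=np.array([.6012,.0535])
T=cam('top');S=cam('side')
a=onplane(T,[((372)/5+244.6,342/5+149.6),(418/5+244.6,371/5+149.6)],.066)[:,:2]
b=onplane(S,[(382/4+229.6,262/4+149.6),(428/4+229.6,233/4+149.6)],.066)[:,:2]
for P in(a,b):
    for p in P: e=p-c;print(np.linalg.norm(e).round(3),np.degrees(np.arctan2(e[1],e[0])).round(1))
    e=P[1]-P[0];print('dir',np.degrees(np.arctan2(e[1],e[0])).round(1))
E
```

```text
time: 13.18
position: [0.676, 0.0732, 0.0829]
tool_rot: [1.143, 1.25, -1.142]
ft_force: [-2.0, -0.8, 6.7]
grip_width: 0.125
post ang 14.765564226049396 r 0.07735162932363199 [0.67599723 0.07321419 0.08287324] [-2.  -0.8  6.7] w 0.12538705506561001 jaw -84.8583784724967 q [ 0.07  0.49 -0.28  1.52  0.15  1.15 -1.73]
side yellow [307.8 225. ] 487 [ 0.567 -0.003  0.07 ] r 0.0656 ang -120.9 depth [ 0.567 -0.001  0.072]
side blue [291.8 208.5] 37 [ 0.621 -0.024  0.092] r 0.0804 ang -75.5 depth [ 0.618 -0.018  0.102]
side blue [274.3 220.8] 116 [0.649 0.03  0.092] r 0.0537 ang -26.4 depth [0.646 0.036 0.102]
side blue [318.6 235.7] 46 [0.523 0.034 0.092] r 0.0802 ang -166.2 depth [0.52  0.042 0.104]
side blue [283.2 259. ] 47 [0.582 0.131 0.092] r 0.0798 ang 104.2 depth [0.579 0.136 0.101]
side red [320.6 166.6] 29 [ 0.574 -0.118  0.18 ] r 0.1739 ang -99.1 depth [ 0.569 -0.105  0.195]
side red [321.8 178. ] 20 [ 0.557 -0.081  0.18 ] r 0.1418 ang -108.2 depth [ 0.564 -0.102  0.155]
side red [322.8 187.9] 17 [ 0.543 -0.05   0.18 ] r 0.119 ang -119.2 depth [ 0.559 -0.096  0.124]
0.127 -121.5
0.164 -121.4
dir -121.0
0.125 -121.3
0.166 -121.4
dir -121.6
```

```bash
python3 -c "
from bench import workorder
print(workorder.close_job())"
```

```text
the job is handed in; nothing more can be done
None
```

I handed the job in at about 13 s of the 64 s allowed. By my measurements every step was met; the hand-in itself reports no verdict.

- **Barrier:** I pressed the green button with about 4.5 N and the barrier dropped across the lane. I then gripped the bar lightly, swung it back past upright and let go. It stands by itself, with its stripes at the same pixels as at the start.
- **Deck:** I gripped post3 and turned the deck about 145° clockwise. The arm is still holding that post with the grip set to 25 N.
- **Last checks:**
  - The yellow bay is at about −121.0° and the lane at about −121.35°, so the bay mouth is within about 1 mm of the entrance.
  - The deck showed no movement between the last two looks.
- **Small disagreements:**
  - The post angles put the bay between −120.5° and −121.2°.
  - While gripping, the tool read a steady upward force of about 6 N that I did not explain.
  - The gripping point measured 77 mm from the axis instead of 80 mm. Both are well within limits.
- **Not measured:** I did not re-measure the bus, motorcycle, crate and bridge at the end. The arm stayed clear of them throughout.

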